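# Load the contact grill and switch it on

### The job

Get the contact grill ready: raise its hood gently all the way to its stop, take the ribbed plate off the sloping wooden stand and lower it (do not drop it) flat into the grill's bed, grip bar upward. Then lower the hood gently until it is fully shut, without letting it fall, and after that push the power lever fully over, away from you. Leave everything else on the counter where it is.

Things in the scene. Friction and masses are not known exactly. Their poses are not given: they have to be found in the camera images.
- grill: fixed steel contact grill, left or right of the stand: base 166 (x) x 226 (y) x 70 mm high, plus a 90 x 60 x 40 mm lever pod on its -y side. Origin: centre of its underside, on the counter; x points from the front (handle) to the hinge, z up. In its top is the bed, a recess 130 (x) x 190 (y) mm inside, floor 35 mm and rim 70 mm above the counter, under the hood.
- bed (a point): centre of the bed's floor, 35 mm above the counter; same axes as the grill
- hood (a joint): angle of the hinged hood in rad: 0 shut on the rim, 1.6 wide open at its stop. The hood is a hollow shell 166 x 226 x 40 mm (inside 35 mm deep), 0.5 kg, hinged along the grill's y at the rear rim. A damped hinge: it stays up near the stop, but falls shut from about 1.3 rad or less.
- hood_handle (a point): centre of the hood's handle, a round black bar 16 mm thick, 150 mm free length between its two arms (at y = -75 and +75 mm), along the grill's y, 50 mm out from the hood's front face, 76 mm above the counter when shut. Moves with the hood; 216 mm from the hinge line.
- hood_hinge (a point): middle of the hinge line, fixed, on the grill at x = +83, y = 0, z = 70 mm; the hood turns about the grill's y
- power (a joint): angle of the power lever in rad: 0 off (leans to the grill's front, -x), 1.0 fully on (leans to the grill's rear, +x). Stays where it is left; starts off or nearly so.
- power_tip (a point): tip of the power lever, a 70 mm black toggle on a housing on the low pod on the grill's -y side; swings in the grill's xz plane
- stand: fixed light wooden stand, 140 (x) x 150 (y) mm foot, with a board sloping 40 degrees that falls toward the stand's +x (away from the robot); a lip 12 mm high across its low edge holds the plate. Origin: centre of its foot, on the counter. At the start the plate's underside centre lies on the board, about 75 mm above this origin.
- plate: loose dark steel ribbed plate, 120 (x) x 170 (y) x 14 mm, about 0.5 kg, with a central grip bar along x: 80 long (x) x 14 thick (y) mm, from 35 to 53 mm above the underside (its two posts stand at x = -33 and +33 mm). Origin: centre of the underside; z is out of the ribbed face. Starts leaning on the stand, its x axis pointing down the slope, ribbed face up and away from the robot.
- mug: white mug, radius 40, 90 mm high; leave alone
- bowl: white bowl, radius 55, 50 mm high; leave alone
- spice: glass spice jar, radius 22, 85 mm high; leave alone
- mill: dark wooden pepper mill, 100 mm high; leave alone
- spatula: spatula lying on the counter, 260 mm; leave alone
- tumbler: glass tumbler, radius 34, 90 mm high; leave alone
Mind the look-alikes: they are no part of the job. What is meant by the plate is not pink, and is the smaller of those in its own colour.

How it is judged (in metres and radians):
On the way, in this order (a step that is already met when the one before it is completed fails the run):
1. the hood is raised to its stop (value of joint hood above 1.52 rad), for 0.2 s.
2. the ribbed plate lies flat in the bed, grip up, with the hood still up (horizontal distance between plate and bed below 0.014 m and z of plate in the frame of bed between -0.005 and 0.005 m and angle between the z axis of plate and the z axis of grill, either way round below 0.08 rad and angle between plate's own z axis and vertical below 0.15 rad and value of joint hood above 1 rad), for 0.2 s.
3. the hood is shut (value of joint hood below 0.03 rad), for 0.2 s.
4. the power lever is fully on (value of joint power above 0.9 rad), for 0.2 s.
At the end, for the whole second after the job is handed in: The plate lies at rest flat in the bed, grip upward (centre within 14 mm of the bed's centre, underside within 5 mm of its floor, level within 0.08 rad), the hood is shut (within 0.03 rad) and the power lever is fully over (0.9 rad or more) (horizontal distance between plate and bed below 0.014 m and z of plate in the frame of bed between -0.005 and 0.005 m and angle between the z axis of plate and the z axis of grill, either way round below 0.08 rad and angle between plate's own z axis and vertical below 0.15 rad and value of joint hood below 0.03 rad and value of joint power above 0.9 rad and linear speed of plate below 0.02 m/s); the robot touches nothing.
It fails at once if the hood slams shut (faster than 1.6 rad/s in the last 0.2 rad) (value of joint hood below 0.2 rad and velocity of joint hood below -1.6 rad/s).
It fails at once if the hood is flung against its open stop (faster than 1.6 rad/s in the last 0.2 rad) (value of joint hood above 1.4 rad and velocity of joint hood above 1.6 rad/s).
It fails at once if the plate is dropped into the bed (faster than 0.45 m/s within 25 mm of the floor) (horizontal distance between plate and bed below 0.06 m and z of plate in the frame of bed below 0.025 m and linear speed of plate above 0.45 m/s).
It fails at once if another thing on the counter is moved more than 30 mm (distance of any of mug, bowl, spice, mill, spatula, tumbler from where it was at the start of the episode above 0.03 m).
It also fails if it takes over 72 s, if anything falls off the work surface, if the arm or the gripper's body presses on something with over 40 N, if the wrist force passes 120 N, or if a joint passes its speed limit or range.

### The arm

A 6-joint arm with a two-finger parallel gripper is mounted at the origin on the work surface. World frame = base frame: x ahead of the robot, y to its left, z up, the work surface at z = 0. Lengths are in mm, angles in rad, forces in N, time in s.
With the tool pointing down it reaches from about 350 to 775 mm from the base axis. Payload 7.3 kg.
Tool frame: the origin (TCP) lies on the centre line of the jaws, within the pads' length; the fingertips stand 14 mm ahead of it and the grasp point (between the pads) lies 5 mm behind it; z points along the fingers, y is the line along which they close (so a half turn about z gives the same grasp; the last joint's range is limited). The gripper opens to 92 mm and grips with 3 to 60 N. Pads are 19 mm wide; open, the fingers measure 130 mm over their backs; the gripper's body (75 mm by 190 mm) begins 47 mm behind the grasp point.
Start: joints at [1.028, 0.342, 1.524, -0, 1.275, -0.146], TCP at [202.883, 484.233, 240.741] pointing down, gripper open.
Joint ranges: [-2.53, 2.53], [-0.77, 2.02], [0.04, 2.7], [-1, 4.14], [0.28, 2.66], [-3.11, 3.11]. Speed limits (rad/s): [2.57, 2.57, 3.14, 3.14, 3.14, 3.14].

### API

Orientations are given as [roll, pitch, yaw] about the fixed x, y, z axes, in that order (R = Rz(yaw) Ry(pitch) Rx(roll)).
In Python, from plant import get_obs, capture, bot, spot_in, trace, pinpoint gives the robot as it stands.
- The arm moves only by the tool play_rows, never from a script. Its argument "rows" is a list of rows, each a list of 2 entries, a list of its own where there are three numbers: the shift along the world's x, y, z in units of 3 cm (1.0 is 3 cm), then the turn, a rotation vector about the world's x, y, z in units of 8 degrees (1.0 is 8 degrees). A call has 1 to 12 rows; each row shifts and turns the commanded pose from where the row before left it; what a row does not reach is not made up. A row lasts 1/8 s, in which the tool goes at most 62.5 mm and 10.7 degrees, less where a joint would pass 70% of its speed; a pose out of reach is approached as far as the arm can. A call with a number of a shift or a turn outside -1 to 1 is refused whole. A call with a gripper value outside its range is refused whole. "hand" is the opening, from -1 (shut) to 1 (fully open), set as the call begins (left out, the last holds). The fingers move at their own pace and stop on an object; the grip force is fixed at half the most. Time passes only in rows, so rows that do not move let the fingers close. It gives the time, the measured TCP pose, the force, the opening and the grip force at its end, in the units of the state.
- get_obs(): the state, without advancing time (a new reading comes with each control period).
- capture(name): name is "scene" or "top"; returns a dict with "frame" (384x512x3 uint8, red, green, blue), "fov_y" (degrees; the focal length in pixels is half the picture's height over the tangent of half this angle, whatever the lens; pixels are square), "cx", "cy" (the principal point, pixels), "dist" ([k1, k2, p1, p2, k3] as OpenCV has them; the pictures are not rectified), "rvec" (rotation vector, rad) and "tvec" (3), from world to camera coordinates, as OpenCV has them. Camera axes: x right, y down, z forward; pixel columns grow to the right and rows downward; lengths in mm; the calibration is good to about 2 mm. A picture is of the moment at which its call begins. There is no depth.
- bot.close_job(): hands the job in; it is judged then, once.
Trained networks look in the newest picture that a camera, given by its name, has taken for a name from the list of things; names that differ only in an ending like _2 or _b are one class to them, and where a whole thing is asked for, a point or a joint stands for the part that bears it (a point fixed in the world has none). Each returns a list of dicts, best first, with "p" (0 to 1); they miss things now and then, are a little off and sometimes report something else, mostly with a low value. They report only what shows in the picture. A call takes as long as a camera call. They do not tell look-alikes from the thing itself.
- spot_in(query, camera): "at" ([row, column] in pixels, amid what is visible of it).
- trace(query, camera): "mask" (384x512 bool, what is visible of it) and "at" ([row, column] in pixels, amid what is visible of it).
- pinpoint(query, camera): "at" ([row, column] in pixels: a listed point, or the origin of a listed thing).
The state is a dict: "time": time; "joint_positions": joint angles; "dq": joint speeds; "tau": joint torques, N m; "tool_pos": TCP position; "tcp_rot": TCP orientation; "contact_force": force on the tool from outside, world axes, zero at the start; "moment": the same for the moment, N m; "grip_width": finger opening in mm; "finger_force": force on a finger pad.
Only numpy, scipy, OpenCV 4.12 (cv2) and the standard library are available. Lean on these libraries where they do the work, as an engineer would, in place of code of your own. Each camera call takes 0.05 s, during which the arm holds its last target. There are 200 camera calls.

## Working session

There is one attempt and no reset: what is moved stays moved. The work goes in short steps, Python scripts to look and compute and a tool call to move; the robot and the scene stay as the last step left them, time stands still between calls to the robot, and variables do not carry over. Pictures are saved under pics/ and viewed, at most 10 in all, crops included, and the job is handed in when it is done.

Besides the shell and the picture viewer there is one more tool, called after ">>>" as name([rows], argument=value, ...), one row to a line, values as JSON. play_rows: Moves the arm, as the interface text tells. Shifts and turns lie within -1 to 1; 1 stands for 3 cm of shift or 8 degrees of turn. Its arguments: {"type":"object","properties":{"rows":{"type":"array"},"hand":{"type":"number"}},"required":["rows"]}

```bash
mkdir -p pics; ls
cat > h.py <<'E'
import numpy as np, cv2
from plant import get_obs, capture, bot, spot_in, trace, pinpoint
def cam(c):
    f=c["frame"].shape[0]/2/np.tan(np.radians(c["fov_y"])/2)
    K=np.array([[f,0,c["cx"]],[0,f,c["cy"]],[0,0,1.]])
    return K,np.array(c["dist"],float),np.array(c["rvec"],float),np.array(c["tvec"],float).reshape(3)
def ray(c,at):
    K,d,r,t=cam(c); R=cv2.Rodrigues(r)[0]
    u=cv2.undistortPoints(np.array([[[at[1],at[0]]]],float),K,d)[0,0]
    return -R.T@t, R.T@np.array([u[0],u[1],1])
def onz(c,at,z):
    o,v=ray(c,at); return o+v*(z-o[2])/v[2]
def proj(c,P):
    K,d,r,t=cam(c); p=cv2.projectPoints(np.array(P,float).reshape(-1,3),r,t,K,d)[0][:,0]; return p[:,::-1]
def tri(c1,a1,c2,a2):
    o1,v1=ray(c1,a1);o2,v2=ray(c2,a2)
    s=np.linalg.lstsq(np.c_[v1,-v2],o2-o1,rcond=None)[0]
    p,q=o1+v1*s[0],o2+v2*s[1]; return (p+q)/2,np.linalg.norm(p-q)
E
python3 - <<'E'
from h import *
np.set_printoptions(precision=1,suppress=True)
C={n:capture(n) for n in("scene","top")}
for n,c in C.items():
    cv2.imwrite(f"pics/{n}0.png",c["frame"][:,:,::-1])
    print(n,"cam",ray(c,[192,256])[0])
Z=dict(grill=0,bed=35,hood_handle=76,hood_hinge=70,power_tip=None,stand=0,plate=75)
for q in Z:
    for n in C:
        for d in pinpoint(q,n)[:3]:
            print(q,n,round(d["p"],2),np.array(d["at"]), onz(C[n],d["at"],Z[q]) if Z[q] is not None else "")
for q in("mug","bowl","spice","mill","spatula","tumbler"):
    for d in pinpoint(q,"top")[:2]: print(q,round(d["p"],2),np.array(d["at"]),onz(C["top"],d["at"],0))
E
```

```text
pics
scene cam [1574.2 -460.9  958.8]
top cam [ 307.1   97.5 1411.6]
grill scene 0.81 [254.1 176.9] [ 608.9 -229.1    0. ]
grill scene 0.65 [207.  284.6] [554.3 211.3   0. ]
grill scene 0.23 [210.7 221.7] [468.5  -7.1   0. ]
bed scene 0.28 [266.8 285.9] [845.6  39.3  35. ]
bed top 0.53 [194.3 395.9] [ 560.4 -398.5   35. ]
bed top 0.31 [260.  401.8] [ 327.6 -397.1   35. ]
hood_handle scene 0.65 [211.  161.2] [ 465.4 -227.1   76. ]
hood_handle top 0.56 [220.9 356.8] [ 463.4 -240.1   76. ]
hood_hinge scene 0.77 [251.8 185.8] [ 682.1 -218.5   70. ]
hood_hinge top 0.47 [221.7 284.5] [467.9   8.1  70. ]
power_tip scene 0.51 [226.  121.4] 
power_tip top 0.52 [194.7 394.5] 
stand scene 0.8 [205. 286.] [546.2 222.3   0. ]
stand top 0.71 [196.3 221.5] [575.9 231.    0. ]
stand top 0.62 [201.  223.6] [558.2 223.4   0. ]
plate scene 0.87 [192.4 291.7] [572.5 225.6  75. ]
plate scene 0.76 [146.2 342.8] [385.3 600.5  75. ]
plate scene 0.67 [159.5 265.1] [332.2 247.9  75. ]
plate top 0.86 [269.3 210.1] [313.8 263.7  75. ]
plate top 0.81 [263.9 109.3] [340.4 601.7  75. ]
mug 0.89 [133.2 268.3] [815.  52.   0.]
bowl 0.56 [137.8 301.2] [793.6 -72.    0. ]
spice 0.46 [164.5 283.2] [690.8   0.1   0. ]
mill 0.78 [224.6 288.6] [465.4 -11.    0. ]
mill 0.4 [137.1 267.6] [799.5  55.2   0. ]
spatula 0.57 [257.5 402.4] [ 336.9 -412.7    0. ]
tumbler 0.79 [236.1 167. ] [435.4 427.7   0. ]
```

View pics/scene0.png

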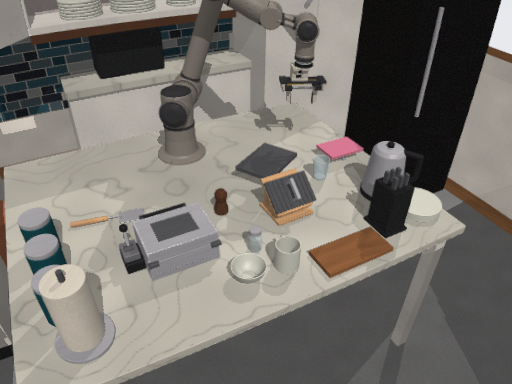

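View pics/top0.png

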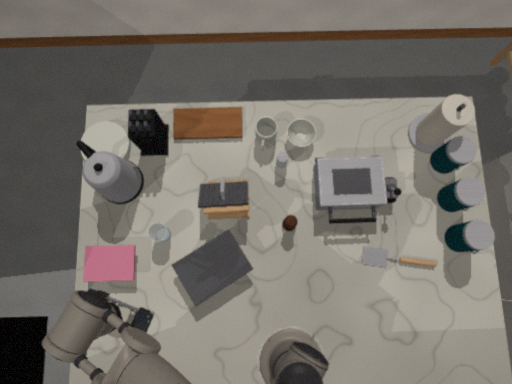

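The scene shows a grill on the right (scene 240,178; top 185,352). There are three plate-like things: pink at top (263,110), large dark at top (268,212) flat on the counter, and small dark at top (195,223) on the stand. The one on the stand fits, because it is not pink, is the smaller of the dark ones and leans on the stand. I'll confirm this in an enlarged crop.

Run:
```python
import cv2,numpy as np
t=cv2.imread("pics/top0.png"); s=cv2.imread("pics/scene0.png")
f=lambda im,r,c,h,w:cv2.resize(im[r:r+h,c:c+w],None,fx=4,fy=4,interpolation=cv2.INTER_CUBIC)
a=np.hstack([f(t,145,185,75,80),f(t,145,305,75,110)])
b=np.hstack([f(s,160,250,70,80),f(s,195,108,70,110)])
cv2.imwrite("pics/crop1.png",np.vstack([a,b])); print(np.vstack([a,b]).shape)
```

```text
(580, 760, 3)
```

View pics/crop1.png

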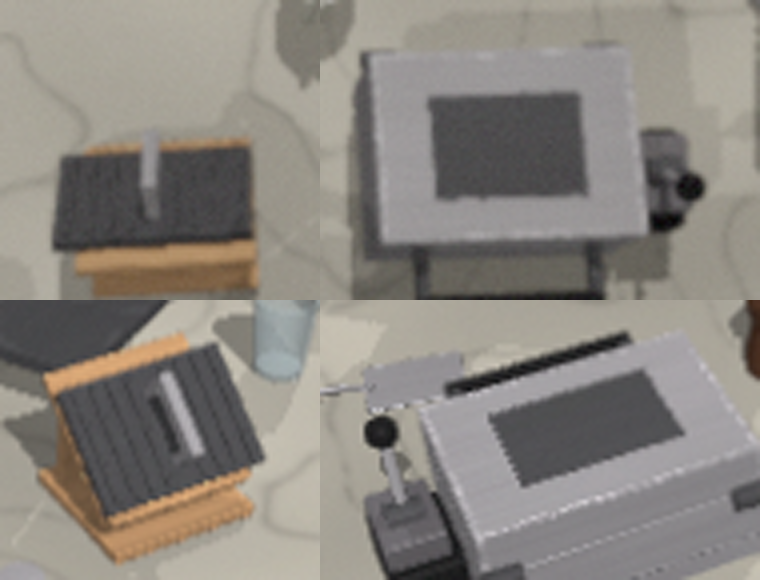

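The crop confirms it: the small dark ribbed plate with a grip bar is on the stand at top (195,223) and scene (192,291). I'll fit poses to the corners picked from this crop.

```bash
cat > fit.py <<'E'
from h import *
from scipy.optimize import least_squares
from scipy.spatial.transform import Rotation as Ro
np.set_printoptions(precision=2,suppress=True)
T=capture("top");S=capture("scene")
ct=lambda x,y,c0,x0:[145+y/4,c0+(x-x0)/4]
cs=lambda x,y,c0,x0,r0:[r0+(y-300)/4,c0+(x-x0)/4]
G=[(83,113,110),(83,-113,110),(-83,-113,110),(-83,113,110)]
gt=[ct(x,y,305,320) for x,y in[(370,50),(629,47),(645,237),(380,242)]]
G2=[(-83,-113,110),(83,-113,110),(83,113,110),(-83,113,110)]
gs=[cs(x,y,108,320,195) for x,y in[(420,405),(480,537),(758,442),(685,334)]]
def rg(p):
    M=lambda g:Ro.from_euler("z",p[2]).apply(g)+[p[0],p[1],0]
    return np.r_[(proj(T,M(G))-gt).ravel(),(proj(S,M(G2))-gs).ravel()]
r=least_squares(rg,[555,-240,0],loss="soft_l1"); print("grill",r.x,r.fun.reshape(-1,2).tolist())
P=[(60,85,14),(60,-85,14),(-60,-85,14),(-60,85,14)]
pt=[ct(x,y,185,0) for x,y in[(62,155),(249,148),(255,240),(53,248)]]
P2=[(-60,-85,14),(-60,85,14),(60,85,14),(60,-85,14),(-40,0,53),(40,0,53)]
ps=[cs(x,y,250,0,160) for x,y in[(60,395),(218,347),(263,462),(108,520),(165,374),(197,456)]]
def rp(p):
    M=lambda g:(Ro.from_euler("z",p[3])*Ro.from_euler("y",p[4])).apply(g)+p[:3]
    return np.r_[(proj(T,M(P))-pt).ravel(),(proj(S,M(P2))-ps).ravel()]
r=least_squares(rp,[560,225,75,0,.7],loss="soft_l1"); print("plate",r.x,r.fun.reshape(-1,2).round(1).tolist())
for q in("power_tip","hood_handle"):
  a=pinpoint(q,"top");b=pinpoint(q,"scene"); 
  if a and b: print(q,tri(T,a[0]["at"],S,b[0]["at"]))
print("tip ball",tri(T,ct(690,187,305,320),S,cs(381,432,108,320,195)))
E
python3 fit.py
```

```text
grill [ 598.37 -222.19   -0.01] [[0.24571055101142747, -0.6050708141033851], [-0.17236081126713998, -0.2669154252528756], [-0.4096006668271741, -0.2753166902823523], [-0.3542489990653621, -0.7247789621480365], [-0.35139216450394883, -1.002696323385294], [0.03146438912284566, -1.8710426670427296], [0.6834815384106889, 0.6283658242440708], [-1.8783740652433778, -0.6852267078054126]]
plate [562.16 219.86  64.21   0.02   0.66] [[-0.0, -1.0], [-0.4, -0.4], [-0.7, -1.5], [-0.4, -1.6], [0.0, -1.6], [-0.2, -1.5], [0.4, 0.2], [-0.3, -0.6], [0.2, -1.3], [0.3, -0.4]]
power_tip (array([ 554.41, -373.01,  122.73]), np.float64(2.7852233293085935))
hood_handle (array([ 462.66, -228.35,   63.18]), np.float64(10.259834867112463))
tip ball (array([ 552.9 , -370.9 ,  124.44]), np.float64(3.1298926940338747))
```

Run:
```python
from h import *
from scipy.spatial.transform import Rotation as Ro
o=get_obs(); print(o["time"],o["tool_pos"],o["tcp_rot"],o["grip_width"]); print(Ro.from_euler("xyz",o["tcp_rot"]).as_matrix().round(3))
```

```text
1.4 [202.85468118 484.24777287 240.73758597] [ 3.14151745e+00 -3.18541648e-05  2.74480612e+00] 91.96684614600328
[[-0.922  0.386 -0.   ]
 [ 0.386  0.922  0.   ]
 [ 0.     0.    -1.   ]]
```

>>> play_rows([
  [[0.9, -0.6, 0], [0, 0, -1]],
  [[0.9, -0.6, 0], [0, 0, -1]],
  [[0.9, -0.6, 0], [0, 0, -1]],
  [[0.9, -0.6, 0], [0, 0, -1]],
  [[0.9, -0.6, 0], [0, 0, -1]],
  [[0.9, -0.6, 0], [0, 0, -1]],
  [[0.9, -0.6, 0], [0, 0, -1]],
  [[0.9, -0.6, 0], [0, 0, -1]],
  [[0, -1, 0], [0, 0, -0.41]],
  [[0, -1, 0], [0, 0, 0]],
  [[0, -1, 0], [0, 0, 0]],
  [[0, -1, 0], [0, 0, 0]],
], hand=1)

```text
time: 2.9
tool_pos: [418.8, 219.3, 240.8]
tcp_rot: [3.141, 0.0, 1.571]
contact_force: [0.5, -0.1, -0.7]
grip_width: 91.9
finger_force: 0.0
```

>>> play_rows([
  [[0.2, -1, 0], [0, 0, 0]],
  [[0.2, -1, 0], [0, 0, 0]],
  [[0.2, -1, 0], [0, 0, 0]],
  [[0.2, -1, 0], [0, 0, 0]],
  [[0, -1, 0], [0, 0, 0]],
  [[0, -1, 0], [0, 0, 0]],
  [[0, -1, 0], [0, 0, 0]],
  [[0, -1, 0], [0, 0, 0]],
  [[0, -1, 0], [0, 0, 0]],
  [[0, -1, 0], [0, 0, 0]],
  [[0, -1, 0], [0, 0, 0]],
  [[0, -1, 0], [0, 0, 0]],
])

```text
time: 4.4
tool_pos: [442.8, -140.8, 240.8]
tcp_rot: [3.141, 0.0, 1.57]
contact_force: [1.0, -0.2, -0.5]
grip_width: 91.5
finger_force: 0.0
```

>>> play_rows([
  [[0, -1, -0.5], [0, 0, 0]],
  [[0, -1, -0.5], [0, 0, 0]],
  [[0, -0.7, -0.5], [0, 0, 0]],
  [[0, 0, -0.5], [0, 0, 0]],
  [[0, 0, 0], [0, 0, 0]],
], hand=0.1)

```text
time: 5.03
tool_pos: [442.3, -220.5, 179.6]
tcp_rot: [-3.139, -0.002, 1.57]
contact_force: [0.5, 0.6, -0.4]
grip_width: 51.1
finger_force: 0.0
```

>>> play_rows([
  [[0, 0, -0.5], [0, -1, 0]],
  [[0, 0, -0.5], [0, -1, 0]],
  [[0, 0, -0.5], [0, -1, 0]],
  [[0, 0, 0], [0, 0, 0]],
])

```text
time: 5.52
tool_pos: [442.3, -218.7, 137.0]
tcp_rot: [2.742, -0.007, 1.572]
contact_force: [-0.0, -0.1, 0.6]
grip_width: 50.8
finger_force: 0.0
```

Run:
```python
from h import *
from scipy.spatial.transform import Rotation as Ro
np.set_printoptions(precision=1,suppress=True)
o=get_obs(); R=Ro.from_euler("xyz",o["tcp_rot"]).as_matrix(); p=np.array(o["tool_pos"]); print(p)
c=capture("scene"); f=c["frame"][:,:,::-1].copy()
s=5; g=np.array([598.9,-221,0])
def crop(c,r,k,h,w,pts):
    im=cv2.resize(c["frame"][r:r+h,k:k+w,::-1],None,fx=s,fy=s,interpolation=cv2.INTER_CUBIC)
    for a,b,col in pts:
        q=(np.array(proj(c,[a,b]))-[r,k]+.5)*s
        cv2.line(im,tuple(int(v) for v in q[0][::-1]),tuple(int(v) for v in q[1][::-1]),col,1)
    return im
w=.5*o["grip_width"]
L=[(g+[-133,-75,76],g+[-133,75,76],(0,0,255)),(g+[-83,-113,110],g+[-83,113,110],(0,255,0)),(g+[-83,-113,110],g+[83,-113,110],(0,255,0)),(g+[-83,113,110],g+[83,113,110],(0,255,0)),(g+[83,113,110],g+[83,-113,110],(0,255,0)),
 (p+R@[0,w,14],p+R@[0,w,-20],(255,0,255)),(p+R@[0,-w,14],p+R@[0,-w,-20],(255,0,255))]
a=crop(c,170,110,115,125,L); b=crop(capture("top"),150,300,115,100,L)
im=cv2.resize(np.hstack([a,b]),None,fx=.7,fy=.7,interpolation=cv2.INTER_AREA);print(im.shape)
cv2.imwrite("pics/ap1.png",im)
```

```text
[ 442.3 -218.7  137. ]
(402, 788, 3)
```

View pics/ap1.png

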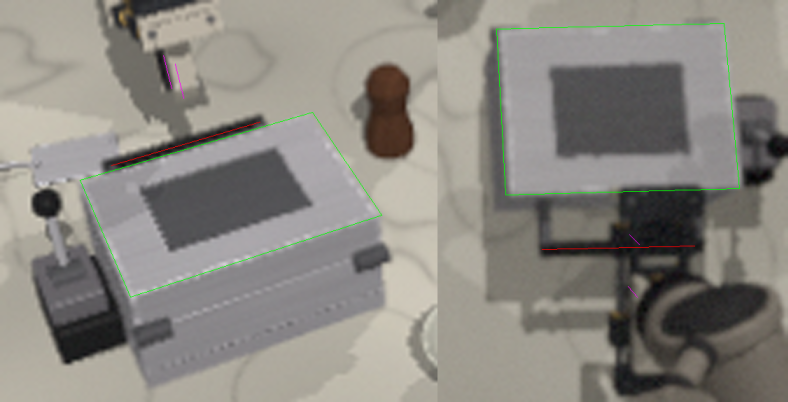

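The overlay agrees within about 1 px: the handle bar is at about (463,-221,76), slightly nearer the robot than the model. The fingers sit above and in front of the bar. Next I descend and grip.

>>> play_rows([
  [[0.19, -0.07, -0.55], [0, 0, 0]],
  [[0.19, 0, -0.55], [0, 0, 0]],
  [[0.19, 0, -0.55], [0, 0, 0]],
  [[0.19, 0, -0.55], [0, 0, 0]],
  [[0, 0, 0], [0, 0, 0]],
])

```text
time: 6.25
tool_pos: [468.0, -221.4, 71.6]
tcp_rot: [2.74, -0.005, 1.576]
contact_force: [-0.2, 0.2, -0.4]
grip_width: 50.6
finger_force: 0.0
```

>>> play_rows([
  [[0, 0, 0], [0, 0, 0]],
  [[0, 0, 0], [0, 0, 0]],
  [[0, 0, 0], [0, 0, 0]],
  [[0, 0, 0], [0, 0, 0]],
], hand=-1)

```text
time: 6.75
tool_pos: [467.7, -222.0, 72.5]
tcp_rot: [2.737, -0.004, 1.574]
contact_force: [15.1, 7.5, -1.0]
grip_width: 15.3
finger_force: 27.4
```

>>> play_rows([
  [[0.03, 0, 0.52], [0, 0, 0]],
  [[0.11, 0, 0.71], [0, 0, 0]],
  [[0.18, 0, 0.7], [0, 0, 0]],
  [[0.25, 0, 0.68], [0, 0, 0]],
  [[0.31, 0, 0.65], [0, 0, 0]],
])

```text
time: 7.38
tool_pos: [490.7, -221.7, 168.8]
tcp_rot: [2.744, -0.005, 1.575]
contact_force: [-6.1, -3.9, -1.1]
grip_width: 15.1
finger_force: 30.0
```

>>> play_rows([
  [[0.38, 0, 0.61], [0, 0, 0]],
  [[0.44, 0, 0.57], [0, 0, 0]],
  [[0.49, 0, 0.53], [0, 0, 0]],
  [[0.54, 0, 0.47], [0, 0, 0]],
  [[0.59, 0, 0.42], [0, 0, 0]],
  [[0.62, 0, 0.36], [0, 0, 0]],
  [[0, 0, 0], [0, 0, 0]],
])

```text
time: 8.25
tool_pos: [585.4, -221.6, 259.3]
tcp_rot: [2.738, -0.003, 1.575]
contact_force: [-4.5, 0.3, 7.9]
grip_width: 15.3
finger_force: 30.0
```

>>> play_rows([
  [[0.66, 0, 0.29], [0, 0, 0]],
  [[0.68, 0, 0.23], [0, 0, 0]],
  [[0.7, 0, 0.16], [0, 0, 0]],
  [[0.5, 0, 0.07], [0, 0, 0]],
  [[0.4, 0, 0.03], [0, 0, 0]],
  [[0.4, 0, 0.01], [0, 0, 0]],
  [[0.2, 0, 0], [0, 0, 0]],
  [[0.2, 0, 0], [0, 0, 0]],
  [[0, 0, 0], [0, 0, 0]],
])

```text
time: 9.38
tool_pos: [696.5, -221.4, 281.5]
tcp_rot: [2.741, -0.005, 1.575]
contact_force: [-4.0, 1.6, -0.1]
grip_width: 15.0
finger_force: 30.0
```

>>> play_rows([
  [[0.15, 0, 0], [0, 0, 0]],
  [[0.15, 0, 0], [0, 0, 0]],
  [[0.1, 0, 0], [0, 0, 0]],
  [[0, 0, 0], [0, 0, 0]],
])

```text
time: 9.88
tool_pos: [697.6, -222.0, 280.0]
tcp_rot: [2.765, -0.007, 1.576]
contact_force: [-65.3, 3.6, 20.9]
grip_width: 15.3
finger_force: 30.0
```

>>> play_rows([
  [[-0.25, 0, 0], [0, 0, 0]],
  [[0, 0, 0], [0, 0, 0]],
  [[0, 0, 0], [0, 0, 0]],
])

```text
time: 10.25
tool_pos: [697.2, -222.1, 280.3]
tcp_rot: [2.75, -0.005, 1.574]
contact_force: [-24.3, 1.1, 5.4]
grip_width: 15.0
finger_force: 30.0
```

>>> play_rows([
  [[0, 0, 0], [0, 0, 0]],
  [[0, 0, 0], [0, 0, 0]],
  [[0, 0, 0], [0, 0, 0]],
  [[-0.25, 0, 0.6], [0, 0, 0]],
  [[-0.25, 0, 0.6], [0, 0, 0]],
  [[-0.5, 0, 0.9], [0, 0, 0]],
  [[-1, 0, 0], [0, 0, 0]],
  [[-1, 0, 0], [0, 0, 0]],
  [[-1, 0, 0], [0, 0, 0]],
  [[0, 0, 0], [0, 0, 0]],
], hand=0.1)

```text
time: 11.5
tool_pos: [580.3, -221.9, 347.5]
tcp_rot: [2.736, -0.003, 1.573]
contact_force: [0.3, 0.0, 0.3]
grip_width: 50.3
finger_force: 0.0
```

```bash
cat > edge.py <<'E'
from h import *
c=capture("top");cv2.imwrite("pics/t2.png",c["frame"][:,:,::-1]);d=capture("scene");cv2.imwrite("pics/s2.png",d["frame"][:,:,::-1])
f=lambda im,r,k,h,w:cv2.resize(im[r:r+h,k:k+w,::-1],(w*4,h*4),interpolation=cv2.INTER_CUBIC)
a=f(c["frame"],140,300,110,90); b=f(d["frame"],175,105,110,110)
cv2.imwrite("pics/c2.png",np.hstack([a,b]))
E
python3 edge.py
```

```text
(no output)
```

View pics/c2.png

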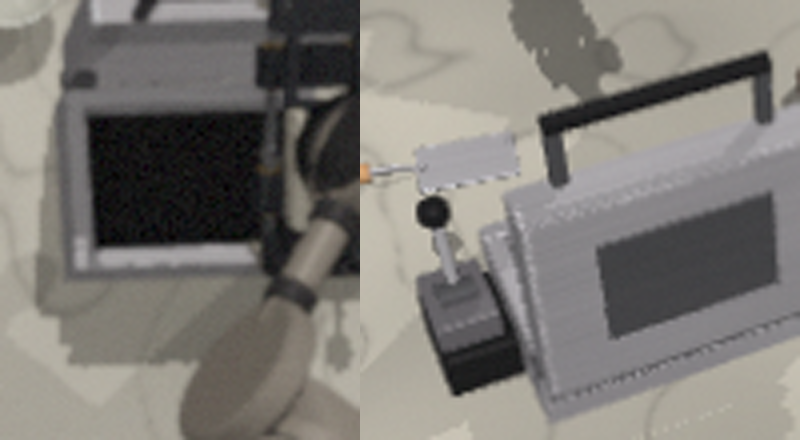

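The hood is up at its stop: in top the bed recess shows at about (185,340), and in scene the handle is at the top. Now I go to the plate.

>>> play_rows([
  [[-0.5, 1, 0], [0, 1, 0]],
  [[-0.5, 1, 0], [0, 1, 0]],
  [[0, 1, 0], [0, 1, 0]],
  [[0, 1, 0], [0, 0, 1]],
  [[0, 1, 0], [0, 0, 1]],
  [[0, 1, -0.3], [0, 0, 1]],
  [[0, 1, -0.3], [0, 0, 1]],
  [[0, 1, -0.3], [0, 0, 1]],
  [[0, 1, -0.3], [0, 0, 1]],
  [[0, 1, -0.3], [0, 0, 1]],
  [[0, 1, -0.3], [0, 0, 1]],
  [[0, 1, -0.3], [0, 0, 1]],
])

```text
time: 13.1
tool_pos: [552.3, 140.1, 281.8]
tcp_rot: [-3.126, -0.005, 2.834]
contact_force: [-0.3, 0.3, -0.3]
grip_width: 50.6
finger_force: 0.0
```

>>> play_rows([
  [[0.3, 0.75, -0.6], [0, 0, 1]],
  [[0.3, 0.5, -0.6], [0, 0, 1]],
  [[0.3, 0.5, -0.6], [0, 0, 0.25]],
  [[0.3, 0, -0.6], [0, 0, 0]],
  [[0, 0, 0], [0, 0, 0]],
])

```text
time: 13.72
tool_pos: [587.4, 190.3, 207.8]
tcp_rot: [-3.124, -0.009, 3.141]
contact_force: [-0.4, 0.2, 0.2]
grip_width: 50.6
finger_force: 0.0
```

```bash
cat > ov.py <<'E'
from h import *
from scipy.spatial.transform import Rotation as Ro
import sys
np.set_printoptions(precision=1,suppress=True)
def crop(c,r,k,h,w,pts,s=4):
    im=cv2.resize(c["frame"][r:r+h,k:k+w,::-1],(w*s,h*s),interpolation=cv2.INTER_CUBIC)
    for a,b,col in pts:
        q=(np.array(proj(c,[a,b]))-[r,k]+.5)*s
        cv2.line(im,tuple(int(v) for v in q[0][::-1]),tuple(int(v) for v in q[1][::-1]),col,1)
    return im
def box(p,Rm,x,y,z,col):
    q=[np.array(p)+Rm.apply(v) for v in[(x,y,z),(-x,y,z),(-x,-y,z),(x,-y,z)]]
    return [(q[i],q[(i+1)%4],col) for i in range(4)]
def tool(o):
    R=Ro.from_euler("xyz",o["tcp_rot"]).as_matrix(); p=np.array(o["tool_pos"]);w=.5*o["grip_width"]
    return [(p+R@[0,s*w,14],p+R@[0,s*w,-20],(255,0,255)) for s in(1,-1)]
E
python3 - <<'E'
from ov import *
o=get_obs();print(o["tool_pos"],o["tcp_rot"])
Rp=Ro.from_euler("z",.02)*Ro.from_euler("y",np.radians(40))
p=[561,221,70]
L=box(p,Rp,60,85,14,(0,255,0))+box(p,Rp,40,7,53,(0,0,255))+tool(o)
g=[600,-221,0];Rg=Ro.from_euler("z",0)
G=box(g,Rg,83,113,70,(0,255,0))+box(g,Rg,65,95,70,(0,0,255))
S=capture("scene");T=capture("top")
im=np.vstack([np.hstack([crop(S,150,240,75,95,L),crop(T,150,185,75,80,L)]),np.hstack([crop(T,145,300,75,100,G),crop(S,200,110,75,75,G)])])
print(im.shape);cv2.imwrite("pics/p3.png",im)
E
```

```text
[587.4 190.3 207.8] [-3.1 -0.   3.1]
(600, 700, 3)
```

View pics/p3.png

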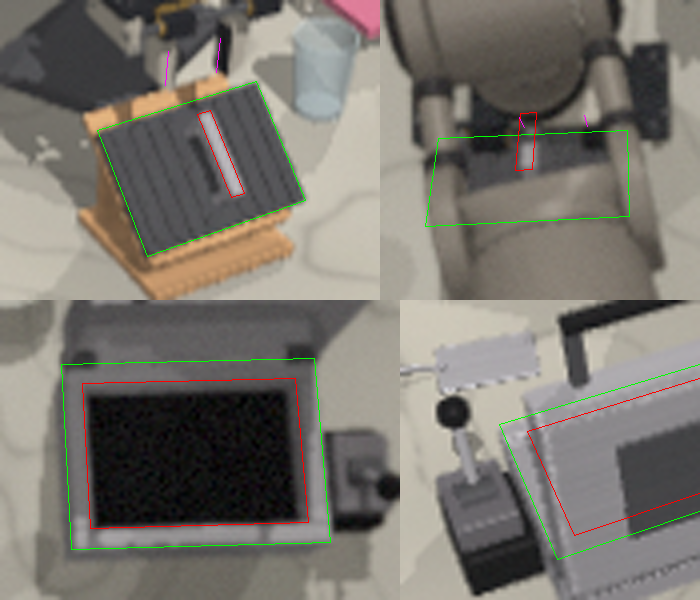

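The overlay shows the plate and bar fit within 1 px (bar at scene crop (220,155)). The grill outline fits too, with the bed maybe 1–2 mm further to -y. Approaching the bar.

>>> play_rows([
  [[0.3, 0.5, -0.8], [0, 1, 0]],
  [[0.3, 0.53, -0.8], [0, 1, 0]],
  [[-0.1, 0, -0.4], [0, 0, 0]],
  [[-0.15, 0, -0.53], [0, 0, 0]],
  [[-0.15, 0, -0.53], [0, 0, 0]],
  [[-0.15, 0, -0.53], [0, 0, 0]],
  [[0, 0, 0], [0, 0, 0]],
])

```text
time: 14.7
tool_pos: [588.3, 221.2, 103.5]
tcp_rot: [-3.125, -0.283, -3.141]
contact_force: [-1.1, -1.0, 0.5]
grip_width: 50.8
finger_force: 0.0
```

Run:
```python
from ov import *
o=get_obs();print(o["tool_pos"],o["tcp_rot"],o["contact_force"])
Rp=Ro.from_euler("z",.02)*Ro.from_euler("y",np.radians(40))
p=[561,221,70]
L=box(p,Rp,40,7,53,(0,0,255))+tool(o)
S=capture("scene")
cv2.imwrite("pics/p4.png",np.hstack([crop(S,150,240,75,95,[]),crop(S,150,240,75,95,L)]))
```

```text
[588.3 221.2 103.5] [-3.1 -0.3 -3.1] [-1.1 -1.   0.5]
```

View pics/p4.png

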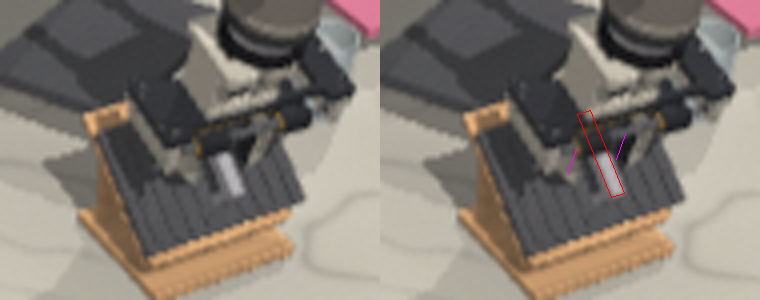

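The fingers straddle the grip bar (crop 230,170). Closing.

>>> play_rows([
  [[0, 0, -0.08], [0, 0, 0]],
  [[0, 0, 0], [0, 0, 0]],
  [[0, 0, 0], [0, 0, 0]],
  [[0, 0, 0], [0, 0, 0]],
  [[0, 0, 0], [0, 0, 0]],
], hand=-1)

```text
time: 15.38
tool_pos: [588.8, 221.0, 100.3]
tcp_rot: [-3.124, -0.286, -3.14]
contact_force: [-1.7, -5.4, 5.1]
grip_width: 13.7
finger_force: 29.8
```

>>> play_rows([
  [[0, 0, 0.3], [0, 0, 0]],
  [[0, 0, 0.4], [0, 0, 0]],
  [[0, 0, 0.6], [0, 0, 0]],
  [[0, 0, 0.8], [0, 0, 0]],
  [[0, 0, 0.8], [0, 0, 0]],
  [[0, 0, 0], [0, 0, 0]],
])

```text
time: 16.12
tool_pos: [590.1, 222.3, 189.7]
tcp_rot: [-3.127, -0.279, -3.139]
contact_force: [0.6, -0.2, -4.3]
grip_width: 13.7
finger_force: 29.8
```

>>> play_rows([
  [[0, 0, 1], [0, 0, 0]],
  [[0, -0.3, 1], [0, -0.5, 0]],
  [[0, -0.6, 0.6], [0, -0.75, 0]],
  [[0, -0.9, 0], [0, -0.75, 0]],
  [[0, -0.9, 0], [0, -0.75, 0]],
  [[0, -0.9, 0], [0, -0.75, 0]],
  [[0, -0.9, 0], [0, -0.75, 0]],
  [[0, -0.9, 0], [0, -0.75, 0]],
  [[0, -0.9, 0], [0, 0, 0]],
  [[0, -0.9, 0], [0, 0, 0]],
  [[0, -0.9, 0], [0, 0, 0]],
  [[0, -0.9, 0], [0, 0, 0]],
])

```text
time: 17.62
tool_pos: [587.9, -48.7, 263.6]
tcp_rot: [-3.125, 0.41, -3.14]
contact_force: [0.4, -0.6, -3.0]
grip_width: 13.6
finger_force: 30.0
```

>>> play_rows([
  [[0, -0.9, 0], [0, 0, 0]],
  [[0, -0.9, 0], [0, 0, 0]],
  [[0, -0.9, 0], [0, 0, 0]],
  [[0, -0.9, -0.2], [0, 0, 0]],
  [[0.1, -0.9, -0.4], [0, 0, 0]],
  [[0.1, -0.9, -0.5], [0, 0, 0]],
  [[0.1, -0.4, -0.5], [0, 0, 0]],
  [[0, 0, -0.5], [0, 0, 0]],
  [[0, 0, 0], [0, 0, 0]],
])

```text
time: 18.75
tool_pos: [597.0, -220.6, 199.6]
tcp_rot: [-3.128, 0.41, -3.14]
contact_force: [-0.2, 0.2, -3.7]
grip_width: 14.1
finger_force: 30.0
```

Run:
```python
from ov import *
o=get_obs();print(o["tool_pos"],o["tcp_rot"])
I=Ro.identity()
p=[595,-220.6,158.5]
L=box(p,I,60,85,14,(0,255,0))+box(p,I,60,85,0,(0,255,255))
g=[600,-222,0];G=box(g,I,83,113,70,(255,255,0))+box(g,I,65,95,70,(0,0,255))
S=capture("scene");T=capture("top")
im=np.vstack([np.hstack([crop(S,170,115,95,100,L),crop(T,140,300,95,100,L)])])
im2=np.hstack([crop(S,170,115,50,100,[]),crop(T,145,300,50,100,G)])
im=np.vstack([im,im2]);print(im.shape);cv2.imwrite("pics/p5.png",im)
```

```text
[ 597.  -220.6  199.6] [-3.1  0.4 -3.1]
(580, 800, 3)
```

View pics/p5.png

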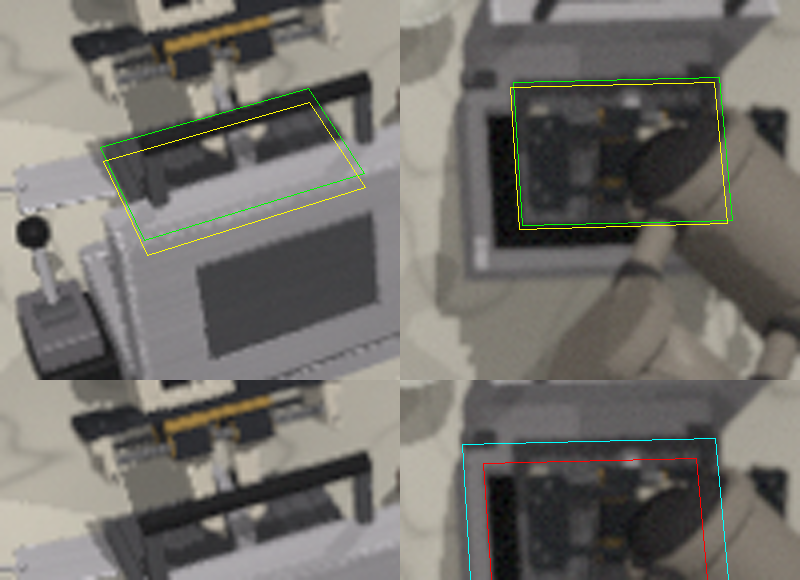

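The plate hangs about level over the bed, but its edges are low-contrast. I'll measure them by profile.

Run:
```python
from ov import *
n=6
F=np.mean([capture("top")["frame"].astype(float).mean(2) for _ in range(n)],0);T=capture("top")
print("left edge rows184-194, cols 318-340");print(F[184:194].mean(0)[316:340].round(0))
print("front edge cols 333-345, rows 186-208");print(F[184:210,334:344].mean(1).round(0))
print("rear edge rows 155-170, cols 332-345");print(F[154:172,334:344].mean(1).round(0))
I=Ro.identity();c=lambda z,x,y,g:proj(T,[np.array(g)+[x,y,z]])[0]
p=[595,-220.6,158.5];print("plate left mid(row,col)",c(14,-10,85,p),c(0,-10,85,p),"front",c(0,-60,40,p),"rear top",c(14,60,40,p))
g=[600,-222,0];print("bed left",c(70,-10,95,g),"outer left",c(70,-10,113,g),"bed front",c(70,-65,40,g),"outer front",c(70,-83,40,g))
S=capture("scene");H=np.mean([capture("scene")["frame"].astype(float).mean(2) for _ in range(n)],0)
ps=[595,-220.6,158.5]
for nm,a,b in(("front -y corner",(-60,-85,14),None),):
  print(nm,proj(S,[np.array(ps)+a])[0])
# front edge top profile along x in the scene at y=-60
for y in(-60,45):
  pts=[np.array(ps)+[x,y,14] for x in range(-90,-30,4)];q=proj(S,pts)
  print("scene x-profile y",y,cv2.remap(H.astype(np.float32),q[:,1:2].astype(np.float32),q[:,0:1].astype(np.float32),1).ravel().round(0))
for x in(-50,-40):
  pts=[np.array(ps)+[x,y,14] for y in range(-115,-55,4)];q=proj(S,pts)
  print("scene y-profile x",x,cv2.remap(H.astype(np.float32),q[:,1:2].astype(np.float32),q[:,0:1].astype(np.float32),1).ravel().round(0))
```

```text
left edge rows184-194, cols 318-340
[ 90.  98. 111. 115. 115. 109.  87.  35.  17.  16.  14.  16.  18.  28.
  54.  72.  63.  49.  47.  49.  49.  49.  45.  44.]
front edge cols 333-345, rows 186-208
[ 44.  46.  44.  41.  43.  49.  48.  49.  59.  69.  70.  56.  29.  18.
  17.  15.  20.  46.  91. 112. 116. 117. 109.  97.  94. 102.]
rear edge rows 155-170, cols 332-345
[110. 110. 111. 112. 107.  86.  59.  53.  55.  60.  71.  80.  89.  88.
  73.  54.  47.  45.]
plate left mid(row,col) [180.9 329.2] [181.8 328.5] front [196.4 343.2] rear top [159.8 341.6]
bed left [186.1 321.6] outer left [186.2 316.5] bed front [201.1 338.2] outer front [206.2 338.6]
front -y corner [206.4 139.6]
scene x-profile y -60 [168. 168. 167. 168. 160. 132.  95.  77.  73.  73.  71.  72.  71.  65.
  62.]
scene x-profile y 45 [177. 177. 179. 180. 176. 163. 139.  86.  47.  36.  37.  35.  32.  30.
  45.]
scene y-profile x -50 [167. 168. 167. 166. 166. 144. 118. 102.  71.  73.  73.  75.  74.  73.
  67.]
scene y-profile x -40 [168. 167. 166. 167. 166. 154. 118.  97.  70.  74.  73.  74.  73.  73.
  61.]
```

>>> play_rows([
  [[0.08, -0.07, -0.5], [0, 0, 0]],
  [[0, 0, -0.7], [0, 0, 0]],
  [[0, 0, -0.7], [0, 0, 0]],
  [[0, 0, -0.5], [0, 0, 0]],
  [[0, 0, -0.3], [0, 0, 0]],
  [[0, 0, 0], [0, 0, 0]],
])

```text
time: 20.3
tool_pos: [600.3, -224.3, 120.1]
tcp_rot: [-3.125, 0.412, -3.14]
contact_force: [-0.3, 0.4, -2.9]
grip_width: 14.0
finger_force: 30.0
```

>>> play_rows([
  [[0, 0, -0.2], [0, 0, 0]],
  [[0, 0, -0.2], [0, 0, 0]],
  [[0, 0, -0.2], [0, 0, 0]],
  [[0, 0, 0], [0, 0, 0]],
])

```text
time: 20.8
tool_pos: [600.1, -224.1, 102.1]
tcp_rot: [-3.125, 0.412, -3.14]
contact_force: [0.1, 0.6, -4.6]
grip_width: 13.8
finger_force: 30.0
```

>>> play_rows([
  [[0, 0, -0.2], [0, 0, 0]],
  [[0, 0, -0.2], [0, 0, 0]],
  [[0, 0, -0.2], [0, 0, 0]],
  [[0, 0, 0], [0, 0, 0]],
])

```text
time: 21.3
tool_pos: [600.1, -224.1, 84.0]
tcp_rot: [-3.125, 0.412, -3.14]
contact_force: [0.4, -0.6, -3.8]
grip_width: 13.7
finger_force: 30.0
```

>>> play_rows([
  [[0, 0, -0.1], [0, 0, 0]],
  [[0, 0, -0.1], [0, 0, 0]],
  [[0, 0, 0], [0, 0, 0]],
])

```text
time: 21.68
tool_pos: [600.3, -224.2, 78.5]
tcp_rot: [-3.125, 0.413, -3.14]
contact_force: [-0.5, -1.1, -4.4]
grip_width: 14.0
finger_force: 30.0
```

>>> play_rows([
  [[0, 0, -0.08], [0, 0, 0]],
  [[0, 0, -0.08], [0, 0, 0]],
  [[0, 0, 0], [0, 0, 0]],
])

```text
time: 22.05
tool_pos: [600.3, -224.2, 73.7]
tcp_rot: [-3.125, 0.413, -3.14]
contact_force: [-0.2, -0.0, -3.9]
grip_width: 13.6
finger_force: 30.0
```

>>> play_rows([
  [[0, 0, -0.07], [0, 0, 0]],
  [[0, 0, -0.07], [0, 0, 0]],
  [[0, 0, 0], [0, 0, 0]],
])

```text
time: 22.42
tool_pos: [600.7, -224.7, 70.4]
tcp_rot: [-3.124, 0.414, -3.14]
contact_force: [-1.4, -0.1, 0.6]
grip_width: 13.6
finger_force: 29.9
```

Contact has begun. A touch more, then release.

>>> play_rows([
  [[0, 0, -0.07], [0, 0, 0]],
  [[0, 0, -0.03], [0, 0, 0]],
  [[0, 0, 0], [0, 0, 0]],
])

```text
time: 22.8
tool_pos: [600.9, -224.9, 69.8]
tcp_rot: [-3.122, 0.417, -3.139]
contact_force: [-13.0, 1.2, 19.3]
grip_width: 13.4
finger_force: 30.0
```

>>> play_rows([
  [[0, 0, 0.07], [0, 0, 0]],
  [[0, 0, 0], [0, 0, 0]],
])

```text
time: 23.05
tool_pos: [600.8, -224.8, 69.8]
tcp_rot: [-3.123, 0.415, -3.14]
contact_force: [-5.2, -1.9, 7.5]
grip_width: 13.6
finger_force: 30.0
```

>>> play_rows([
  [[0, 0, 0], [0, 0, 0]],
  [[0, 0, 0], [0, 0, 0]],
  [[0, 0, 0], [0, 0, 0]],
  [[-0.15, 0, 0.36], [0, 0, 0]],
  [[-0.25, 0, 0.6], [0, 0, 0]],
  [[-0.4, 0, 0.9], [0, 0, 0]],
  [[-0.4, 0, 0.9], [0, 0, 0]],
  [[-1, 0, 0.5], [0, 0, 0]],
  [[-1, 0.5, 0.5], [0, 0, 0]],
  [[-1, 1, 0.5], [0, 0, 0]],
  [[-1, 1, 0.5], [0, 0, 0]],
  [[0, 0, 0], [0, 0, 0]],
], hand=0.1)

```text
time: 24.55
tool_pos: [443.0, -147.8, 213.2]
tcp_rot: [-3.123, 0.415, -3.138]
contact_force: [0.2, -0.4, -0.3]
grip_width: 50.5
finger_force: 0.0
```

Run:
```python
from ov import *
print(get_obs()["tool_pos"])
I=Ro.identity();g=[599,-225,0];P=[599,-225,35]
L=box(P,I,60,85,14,(0,255,0))+box(P,I,40,7,53,(0,0,255))
T=capture("top")
im=np.vstack([crop(T,145,300,70,110,[]),crop(T,145,300,70,110,L)])
im=np.clip(im.astype(float)*1.6,0,255).astype(np.uint8)
cv2.imwrite("pics/p6.png",im)
```

```text
[ 443.  -147.8  213.2]
```

View pics/p6.png

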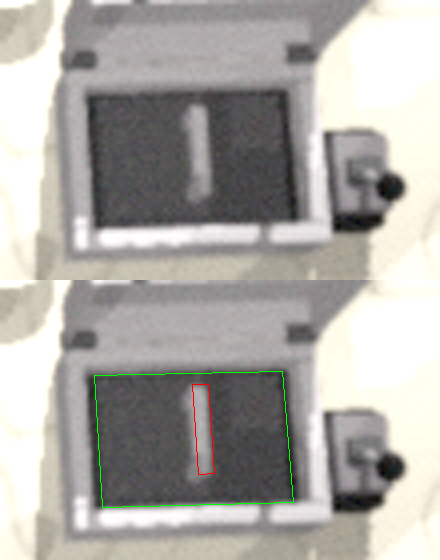

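The plate lies flat in the bed, with its bar at top crop (198,150) and about 1 px off the expected centre. Next I re-grip the hood handle.

>>> play_rows([
  [[0.4, -0.2, 0.7], [0.377, 0, -0.858]],
  [[0.4, -0.2, 0.7], [0.377, 0, -0.858]],
  [[0.4, -0.2, 0.7], [0.377, 0, -0.858]],
  [[0.4, -0.2, 0.7], [0.377, 0, -0.858]],
  [[0.4, -0.2, 0.7], [0.377, 0, -0.858]],
  [[0.4, -0.2, 0.7], [0.377, 0, -0.858]],
  [[0.7, -0.2, 0.1], [0.377, 0, -0.858]],
  [[0.7, -0.2, 0], [0.377, 0, -0.858]],
  [[0.7, -0.2, 0], [0.377, 0, -0.858]],
  [[0.7, -0.2, 0], [0.377, 0, -0.858]],
  [[0.7, -0.2, 0], [0.377, 0, -0.858]],
  [[0.7, -0.2, 0], [0.377, 0, -0.858]],
])

```text
time: 26.1
tool_pos: [643.7, -222.4, 340.0]
tcp_rot: [2.744, -0.002, 1.568]
contact_force: [-0.7, -0.4, 0.4]
grip_width: 50.1
finger_force: 0.0
```

>>> play_rows([
  [[0.5, 0, 0], [0, 0, 0]],
  [[0.3, 0, 0], [0, 0, 0]],
  [[0, 0, 0], [0, 0, 0]],
])

```text
time: 26.48
tool_pos: [666.9, -221.6, 340.0]
tcp_rot: [2.745, 0.0, 1.573]
contact_force: [-0.1, 0.3, 0.1]
grip_width: 50.4
finger_force: 0.0
```

>>> play_rows([
  [[0.25, 0, -0.4], [0, 0, 0]],
  [[0.25, 0, -0.5], [0, 0, 0]],
  [[0.25, 0, -0.5], [0, 0, 0]],
  [[0.25, 0, -0.55], [0, 0, 0]],
  [[0, 0, 0], [0, 0, 0]],
])

```text
time: 27.1
tool_pos: [696.2, -220.9, 279.3]
tcp_rot: [2.748, -0.002, 1.573]
contact_force: [-0.2, -0.3, -0.0]
grip_width: 50.6
finger_force: 0.0
```

>>> play_rows([
  [[0, 0, 0], [0, 0, 0]],
  [[0, 0, 0], [0, 0, 0]],
  [[0, 0, 0], [0, 0, 0]],
  [[0, 0, 0], [0, 0, 0]],
], hand=-1)

```text
time: 27.6
tool_pos: [696.1, -221.3, 282.4]
tcp_rot: [2.744, 0.0, 1.573]
contact_force: [-7.7, -0.4, 6.1]
grip_width: 15.2
finger_force: 29.0
```

>>> play_rows([
  [[-0.3, 0, 0], [0, 0, 0]],
  [[-0.6, 0, -0.01], [0, 0, 0]],
  [[-0.71, 0, -0.09], [0, 0, 0]],
  [[-0.7, 0, -0.16], [0, 0, 0]],
  [[-0.68, 0, -0.23], [0, 0, 0]],
  [[-0.66, 0, -0.29], [0, 0, 0]],
  [[-0.62, 0, -0.36], [0, 0, 0]],
  [[0, 0, 0], [0, 0, 0]],
])

```text
time: 28.6
tool_pos: [566.6, -221.5, 248.4]
tcp_rot: [2.744, 0.001, 1.572]
contact_force: [-4.8, -0.0, 5.5]
grip_width: 14.6
finger_force: 30.0
```

>>> play_rows([
  [[-0.59, 0, -0.42], [0, 0, 0]],
  [[-0.54, 0, -0.47], [0, 0, 0]],
  [[-0.49, 0, -0.53], [0, 0, 0]],
  [[-0.44, 0, -0.57], [0, 0, 0]],
  [[-0.38, 0, -0.61], [0, 0, 0]],
  [[-0.31, 0, -0.65], [0, 0, 0]],
  [[0, 0, 0], [0, 0, 0]],
])

```text
time: 29.48
tool_pos: [484.8, -221.4, 149.4]
tcp_rot: [2.746, -0.001, 1.572]
contact_force: [-3.6, -2.5, -0.5]
grip_width: 14.8
finger_force: 30.0
```

>>> play_rows([
  [[-0.25, 0, -0.68], [0, 0, 0]],
  [[-0.09, 0, -0.35], [0, 0, 0]],
  [[-0.09, 0, -0.35], [0, 0, 0]],
  [[-0.05, 0, -0.35], [0, 0, 0]],
  [[-0.05, 0, -0.36], [0, 0, 0]],
  [[-0.02, 0, -0.25], [0, 0, 0]],
  [[-0.01, 0, -0.2], [0, 0, 0]],
  [[0, 0, 0], [0, 0, 0]],
])

```text
time: 30.48
tool_pos: [469.0, -221.2, 73.9]
tcp_rot: [2.744, -0.0, 1.573]
contact_force: [-3.7, 0.0, -1.8]
grip_width: 15.1
finger_force: 30.0
```

>>> play_rows([
  [[0, 0, -0.08], [0, 0, 0]],
  [[0, 0, -0.08], [0, 0, 0]],
  [[0, 0, -0.08], [0, 0, 0]],
  [[0, 0, 0], [0, 0, 0]],
])

```text
time: 30.98
tool_pos: [469.2, -221.4, 69.2]
tcp_rot: [2.741, 0.002, 1.574]
contact_force: [-15.2, 2.5, 23.7]
grip_width: 15.2
finger_force: 30.0
```

>>> play_rows([
  [[0, 0, 0.1], [0, 0, 0]],
  [[0, 0, 0], [0, 0, 0]],
  [[0, 0, 0], [0, 0, 0]],
  [[0, 0, 0], [0, 0, 0]],
  [[-0.2, 0, 0.45], [0, 0, 0]],
  [[-0.3, 0, 0.7], [0, 0, 0]],
  [[-0.4, 0, 0.9], [0, 0, 0]],
  [[-0.4, 0, 0.9], [0, 0, 0]],
  [[0, 0, 0.9], [0, 0, 0]],
  [[0, -0.5, 0.3], [0, 1, 0]],
  [[0, -1, 0], [0, 1, 0]],
  [[0, -1, 0], [0, 1, 0]],
], hand=0.1)

```text
time: 32.48
tool_pos: [430.1, -297.3, 195.3]
tcp_rot: [-3.117, 0.001, 1.573]
contact_force: [-0.2, 0.0, 0.2]
grip_width: 50.5
finger_force: 0.0
```

Run:
```python
from ov import *
print(get_obs()["tool_pos"])
T=capture("top");S=capture("scene")
a=pinpoint("power_tip","top")[0];b=pinpoint("power_tip","scene")[0];print(a["at"],b["at"],tri(T,a["at"],S,b["at"]))
for q in("hood_handle","hood_hinge"):print(q,[(x["p"],x["at"]) for x in pinpoint(q,"scene")[:1]])
# hood check: front-edge bright line; compare with initial image
f=cv2.imread("pics/scene0.png")[:,:,::-1].astype(float); print("diff",np.abs(f-S["frame"])[205:262,150:218].mean())
d=np.abs(f-S["frame"])[205:270,120:220].mean(2);print((d>60).sum())
```

```text
[ 430.1 -297.3  195.3]
[195.0, 396.0] [225.9, 122.8] (array([ 541.7, -367.7,  122.6]), np.float64(1.3004513169603356))
hood_handle [(0.57, [212.3, 163.2])]
hood_hinge [(0.56, [252.6, 184.0])]
diff 2.704592363261094
0
```

The hood is shut: the scene is identical to the start. Now the lever.

>>> play_rows([
  [[0.5, -0.8, 0], [0, 0, 0]],
  [[0.5, -0.8, 0], [0, 0, 0]],
  [[0.5, -0.7, 0], [0, 0, 0]],
  [[0.5, 0, -0.4], [0, 0, 0]],
  [[0, 0, -0.6], [0, 0, 0]],
  [[0, 0, -0.7], [0, 0, 0]],
  [[0, 0, -0.6], [0, 0, 0]],
  [[0, 0, 0], [0, 0, 0]],
], hand=-1)

```text
time: 33.78
tool_pos: [489.1, -363.1, 123.8]
tcp_rot: [-3.117, -0.004, 1.574]
contact_force: [-0.0, -0.1, 0.3]
grip_width: 0.3
finger_force: 0.0
```

>>> play_rows([
  [[0.5, 0, 0], [0, 0, 0]],
  [[0.5, 0, 0], [0, 0, 0]],
  [[0.5, 0, 0], [0, 0, 0]],
  [[0.5, 0, 0], [0, 0, 0]],
  [[0.4, 0, 0], [0, 0, 0]],
  [[0, 0, 0], [0, 0, 0]],
])

```text
time: 34.52
tool_pos: [562.8, -364.8, 125.9]
tcp_rot: [-3.121, -0.0, 1.574]
contact_force: [-0.5, 0.3, 0.4]
grip_width: 0.7
finger_force: 0.0
```

Run:
```python
from ov import *
T=capture("top");S=capture("scene")
a=pinpoint("power_tip","top")[:2];b=pinpoint("power_tip","scene")[:2]
print([(x["p"],x["at"]) for x in a],[(x["p"],x["at"]) for x in b])
if a and b:print(tri(T,a[0]["at"],S,b[0]["at"]))
cv2.imwrite("pics/p7.png",crop(S,180,90,95,110,tool(get_obs()),5))
```

```text
[] [(0.45, [233.0, 124.2])]
```

View pics/p7.png

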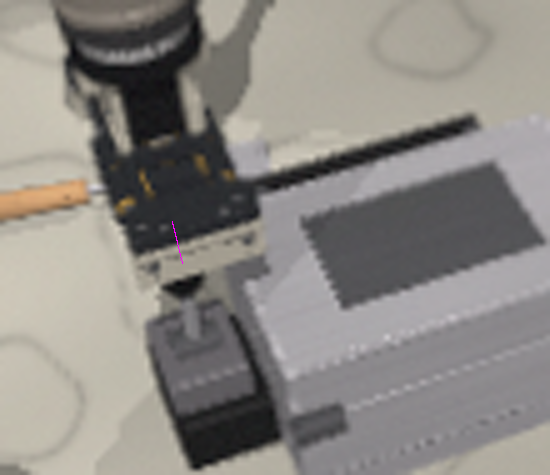

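The lever is moving with the finger: the ball is at about crop (180,288). I'll keep pushing to the stop.

>>> play_rows([
  [[0.3, -0.1, 0], [0, 0, 0]],
  [[0.3, -0.1, 0], [0, 0, 0]],
  [[0.3, 0, 0], [0, 0, 0]],
  [[0, 0, 0], [0, 0, 0]],
])

```text
time: 35.22
tool_pos: [585.1, -372.0, 125.3]
tcp_rot: [-3.11, -0.002, 1.572]
contact_force: [-19.0, -0.1, 7.8]
grip_width: 0.1
finger_force: 9.8
```

>>> play_rows([
  [[0.15, 0, 0], [0, 0, 0]],
  [[0.1, 0, 0], [0, 0, 0]],
  [[0, 0, 0], [0, 0, 0]],
])

```text
time: 35.6
tool_pos: [585.9, -372.1, 125.3]
tcp_rot: [-3.096, -0.006, 1.57]
contact_force: [-43.6, 3.7, 17.2]
grip_width: 0.4
finger_force: 22.8
```

>>> play_rows([
  [[0, 0, 0], [0, 0, 0]],
  [[-0.8, 0, 0], [0, 0, 0]],
  [[-1, 0, 0], [0, 0, 0]],
  [[-1, 0, 0.5], [0, 0, 0]],
  [[-1, 0, 1], [0, 0, 0]],
  [[-1, 0, 1], [0, 0, 0]],
  [[-1, 0.5, 1], [0, 0, 0]],
  [[-1, 1, 0.5], [0, 0, 0]],
  [[0, 1, 0], [0, 0, 0]],
  [[0, 0, 0], [0, 0, 0]],
])

```text
time: 36.85
tool_pos: [393.0, -295.4, 246.6]
tcp_rot: [-3.122, 0.0, 1.574]
contact_force: [-0.5, 0.1, 0.1]
grip_width: 0.4
finger_force: 0.0
```

Run:
```python
from ov import *
T=capture("top");S=capture("scene")
a=pinpoint("power_tip","top")[:2];b=pinpoint("power_tip","scene")[:2]
print([(x["p"],x["at"]) for x in a],[(x["p"],x["at"]) for x in b])
if a and b:print(tri(T,a[0]["at"],S,b[0]["at"]))
for n,c,r in(("scene",S,(205,262,150,218)),):
    f=cv2.imread(f"pics/{n}0.png")[:,:,::-1].astype(float);print(np.abs(f-c["frame"])[r[0]:r[1],r[2]:r[3]].mean())
# dark ball location in scene
h=S["frame"].astype(int).max(2);ys,xs=np.where(h[205:245,112:140]<45);print("dark",len(ys),ys.mean()+205 if len(ys) else 0,xs.mean()+112 if len(xs) else 0)
for x in(0,.5,.9,1.0,):
    t=np.array([587+70*np.sin(x-.5),-372,63+70*np.cos(x-.5)]);print(x,proj(S,[t])[0],proj(T,[t])[0])
```

```text
[(0.48, [177.1, 394.2])] [(0.38, [237.4, 126.0])]
(array([ 602.4, -369.3,  124.9]), np.float64(6.651400312279336))
1.8336773305813554
dark 49 240.89795918367346 128.16326530612244
0 [228.1 122.4] [191.5 397.3]
0.5 [232.6 124.5] [181.2 397.3]
0.9 [239.6 127.1] [173.7 395.9]
1.0 [241.6 127.8] [172.1 395.4]
```

Run:
```python
from ov import *
for n,(r0,r1,c0,c1) in {"scene":(215,255,110,140),"top":(160,205,385,405)}.items():
    f=cv2.imread(f"pics/{n}0.png")[:,:,::-1].astype(int).max(2)[r0:r1,c0:c1];g=capture(n)["frame"].astype(int).max(2)[r0:r1,c0:c1]
    for nm,a,b in(("before",f,g),("now",g,f)):
        y,x=np.where((a<60)&(b>a+30));print(n,nm,len(y),(y.mean()+r0).round(1),(x.mean()+c0).round(1))
```

```text
scene before 50 227.6 122.7
scene now 56 240.8 128.3
top before 38 192.4 396.3
top now 96 193.0 395.4
```

```bash
python3 -c "
from plant import bot
print(bot.close_job())"
```

```text
the job is handed in; nothing more can be done
None
```

I handed the job in with the plate flat in the bed grip up, the hood shut and the power lever at its stop (about 1.0 rad by camera), at about 37 s of the 72 s allowed; no verdict came back.

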